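Re-hang the stray sundae glass on its own rail

TASK

On the glass rack a tall tulip-shaped sundae glass has been hung by mistake in front of the wide coupe. Bring it out over the upturned end stops of that rail and hang it by its foot, upside down as it is now, on the rail where the other sundae glass hangs, in front of that one. Let go of it there, and leave the other three glasses hanging where they are.

Things in the scene. Friction and masses are not known exactly. Their poses are not given: they have to be found in the camera images.
- rack: Fixed steel-rod glass rack over a blue drip tray (rim 21 mm high). Origin on the counter under its middle; x runs along the rails from the open front (-x, robot side) to the rear, y across them, z up. Three rails at y = -125, 0, +125 mm: each two level rods, 8 mm thick, centres 14 mm either side of the rail's middle (gap 20 mm), tops 239 mm above the counter. Nothing is above or between the rails.
- rack_stop (a point): Front end of the middle rail, at rod-top height, x = -132 mm in the rack (same for all rails). From x = -120 mm the rods turn up as end stops, tops 14 mm above the rod tops. To pass, a foot must be raised more than that but under 40 mm, or the bowl meets the rods from below. Ahead of the tips, glass and fingers are free to move sideways.
- rack_beam (a point): Rear end of the middle rail, at rod-top height, x = +140 mm in the rack: a 16 mm square beam along y, top at 243 mm, on uprights at y = -199 and +199 mm, carries all the rods; they have no other support.
- sundae_foot (a point): Glass to move: clear, tulip-shaped, upside down, ahead of the coupe on its rail. Point: centre of its foot, a disc 56 mm wide, 6 mm thick, lying on the rods, 242 mm above the counter; z up the axis. Below: stem 9 mm thick, bowl from 55 mm below, 58 mm wide, 76 mm at the rim 153 mm below. About 0.17 kg. Grasp the foot's edge from above, fingers either side of the rail; nothing else is in their way.
- sundae2_foot (a point): The other tulip-shaped sundae glass, same shape and size, hanging alone well back on its own rail: the rail wanted. Point: centre of its foot, half-way up the disc. About 60 to 85 mm behind the rack's middle, so the rail is free ahead of it. Stays where it is.
- coupe_foot (a point): Wide shallow coupe, bowl 96 mm across, rim 108 mm below this point, hanging at the rear of the rail that has the stray sundae glass in front, 100 to 135 mm ahead of it. Point: centre of its foot (same foot as the others). Stays where it is.
- goblet_foot (a point): Round-bellied goblet, 82 mm across, rim 131 mm below this point, hanging at the rear of the remaining rail. Point: centre of its foot (same foot as the others). Stays where it is.
- sundae: The same stray sundae glass; origin on its axis at the underside of the foot, 3 mm below point sundae_foot; z up.
There are look-alikes about, which are no part of the job. What is shaped like the part that bears sundae2_foot but purple is not meant.

How it is judged:
By the outcome, as a careful person would: the job done as asked, in the order asked, and still so for the second after the job is handed in, with the robot touching nothing.
It also fails if it takes over 42 s, if anything falls off the work surface, if the arm or the gripper's body presses on something with over 40 N, if the wrist force passes 120 N, or if a joint passes its speed limit or range.

ROBOT

A 6-joint arm with a two-finger parallel gripper is mounted at the origin on the work surface. World frame = base frame: x ahead of the robot, y to its left, z up, the work surface at z = 0. Lengths are in m, angles in rad, forces in N, time in s.
With the tool pointing down it reaches from about 0.275 to 0.825 m from the base axis. Payload 4.9 kg.
Tool frame: the origin (TCP) lies midway between the tips of the shut fingers; the grasp point (between the pads) lies 19 mm behind it (bot.grip_depth is the distance from the TCP to the grasp point, in m); y points along the fingers, x is the direction in which the jaws open and shut, and the axes are right-handed (so a half turn about y gives the same grasp; the last joint's range is limited). The gripper opens to 85 mm and grips with 20 to 120 N. Pads are 22 mm wide; open, the fingers measure 114 mm over their backs; the gripper's body (76 mm by 85 mm) begins 54 mm behind the grasp point. The pads swing forward as they close: fully open they stand 13 mm farther back than shut.
Start: joints at [-1.261, 0.326, -0.193, 1.052, 0, 1.437], TCP at [0.236, -0.497, 0.231] pointing down, gripper open.
Joint ranges: [-2.65, 2.65], [-0.97, 1.79], [-1.3, 1.35], [-1.93, 2.1], [-1.47, 1.37], [-3.14, 3.14]. Speed limits (rad/s): [2.57, 2.57, 3.14, 3.14, 3.14, 3.14].

INTERFACE

Orientations are given as a unit quaternion [w, x, y, z].
In Python, from cell import bot gives the robot as it stands. Calls block until the motion is done:
- bot.move_pose(position, orientation): joint-space move of the TCP to a pose.
- bot.move_linear(position, speed=0.15, rotation=None, until_force=None): straight line of the TCP; rotation=None keeps the orientation; speed is the mean speed in m/s. With until_force (N) it stops when the force on the tool has changed by that much, and returns True; else False.
- bot.goto_joints(angles): joint-space move.
- bot.set_gripper(opening, grasp_force=None): opening from 0.0 (shut) to 1.0 (fully open); grasp_force is the grip in N (None keeps the last); returns when the fingers have stopped.
- bot.wait(seconds).
- bot.solve_ik(position, orientation): joint angles nearest the present ones, or None.
- bot.camera(name): name is "side" or "top"; returns the picture (420x560x3 uint8, red, green, blue); there is no depth.
- bot.calibration(name): a dict with "mtx" (3x3 intrinsics, pixels), "extrinsics" (4x4, takes a point from world to camera coordinates). Camera axes: x right, y down, z forward; pixel columns grow to the right and rows downward; lengths in m; the calibration is good to about 2 mm. A picture is of the moment at which its call begins. calibration takes no time and is no camera call.
A pose or a line that the arm cannot do raises bot.PlanningError and nothing moves.
- bot.close_job(): hands the job in, once; it reports no verdict.
Trained networks look in the newest picture that a camera, given by its name, has taken for a name from the list of things; names that differ only in an ending like _2 or _b are one class to them, and where a whole thing is asked for, a point or a joint stands for the part that bears it (a point fixed in the world has none). Each returns a list of dicts, best first, with "confidence" (0 to 1); they miss things now and then, are a little off and sometimes report something else, mostly with a low value. They report only what shows in the picture. A call takes as long as a camera call. They do not tell look-alikes from the thing itself.
- bot.search_frame(camera, thing): "bbox" ([left, top, width, height] in pixels, round what is visible of it).
Readings, each from a call of its own:
- bot.read_clock(): time.
- bot.read_joint_positions(): joint angles.
- bot.read_joint_vel(): joint speeds.
- bot.read_joint_efforts(): joint torques, N m.
- bot.read_position(): TCP position.
- bot.read_tool_rot(): TCP orientation.
- bot.read_ft_force(): force on the tool from outside, world axes, zero at the start.
- bot.read_moment(): the same for the moment, N m.
- bot.read_gripper_width(): opening from 0.0 (shut) to 1.0 (fully open).
Only numpy, scipy, OpenCV 4.12 (cv2) and the standard library are available. Lean on these libraries where they do the work, as an engineer would, in place of code of your own. Each camera call takes 0.05 s, during which the arm holds its last target. There are 200 camera calls.

## Working session

There is one attempt and no reset: what is moved stays moved. The work goes in short steps, each a Python script; the robot and the scene stay as the last script left them, time stands still between calls to the robot, and variables do not carry over. Pictures are saved under pics/ and viewed, about 8 in all and at most 12, crops included, and the job is handed in when it is done.

```bash
ls; mkdir -p pics; python3 - <<'E'
from cell import bot
import cv2
for c in("side","top"):
    cv2.imwrite(f"pics/{c}0.png",bot.camera(c)[:,:,::-1])
    k=bot.calibration(c);print(c,k["mtx"].tolist(),k["extrinsics"].round(4).tolist())
    for t in("rack","rack_stop","rack_beam","sundae_foot","sundae2_foot","coupe_foot","goblet_foot","sundae"):
        print(t,[([round(x) for x in d["bbox"]],round(d["confidence"],2)) for d in bot.search_frame(c,t)])
print(bot.read_clock(),bot.read_tool_rot())
E
```

```text
pics
side [[500.523415515246, 0.0, 281.9769835253511], [0.0, 500.523415515246, 194.09103093834426], [0.0, 0.0, 1.0]] [[-0.9946, -0.1029, -0.0112, 0.6415], [-0.0616, 0.6752, -0.7351, 0.1922], [0.0832, -0.7304, -0.6779, 1.0967], [0.0, 0.0, 0.0, 1.0]]
rack [([184, 106, 168, 222], 0.58), ([230, 150, 34, 64], 0.56)]
rack_stop [([186, 105, 166, 217], 0.6), ([273, 195, 39, 79], 0.41)]
rack_beam [([184, 106, 175, 220], 0.65), ([277, 196, 37, 82], 0.52)]
sundae_foot [([277, 196, 36, 82], 0.92)]
sundae2_foot [([239, 116, 32, 70], 0.85), ([253, 115, 20, 52], 0.74)]
coupe_foot [([221, 192, 46, 68], 0.78)]
goblet_foot [([229, 148, 38, 70], 0.68)]
sundae [([276, 193, 36, 83], 0.7)]
top [[524.9940745075595, 0.0, 284.3247404430728], [0.0, 524.9940745075595, 211.54360195839914], [0.0, 0.0, 1.0]] [[0.0543, -0.9985, -0.0006, -0.1009], [-0.9772, -0.053, -0.2058, 0.6931], [0.2055, 0.0118, -0.9786, 1.0444], [0.0, 0.0, 0.0, 1.0]]
rack [([176, 130, 220, 188], 0.94), ([202, 165, 44, 49], 0.39)]
rack_stop [([175, 129, 224, 191], 0.78), ([192, 221, 44, 45], 0.22)]
rack_beam [([178, 129, 220, 190], 0.73)]
sundae_foot [([194, 218, 42, 46], 0.64), ([176, 132, 224, 188], 0.43)]
sundae2_foot [([328, 162, 42, 56], 0.93), ([173, 129, 226, 192], 0.22)]
coupe_foot [([200, 162, 47, 52], 0.85), ([177, 130, 223, 186], 0.45)]
goblet_foot [([265, 162, 38, 47], 0.91), ([328, 164, 42, 53], 0.64)]
sundae [([192, 218, 45, 46], 0.78)]
0.9 [-0.59776181  0.5977804  -0.37771904  0.37771382]
```

```bash
python3 - <<'E'
import cv2
a=cv2.imread("pics/side0.png")[80:340,160:400];b=cv2.imread("pics/top0.png")[110:340,160:420]
cv2.imwrite("pics/sc.png",cv2.resize(a,None,fx=2.3,fy=2.3,interpolation=2));cv2.imwrite("pics/tc.png",cv2.resize(b,None,fx=2.6,fy=2.6,interpolation=2))
E
```

```text
(no output)
```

View pics/sc.png

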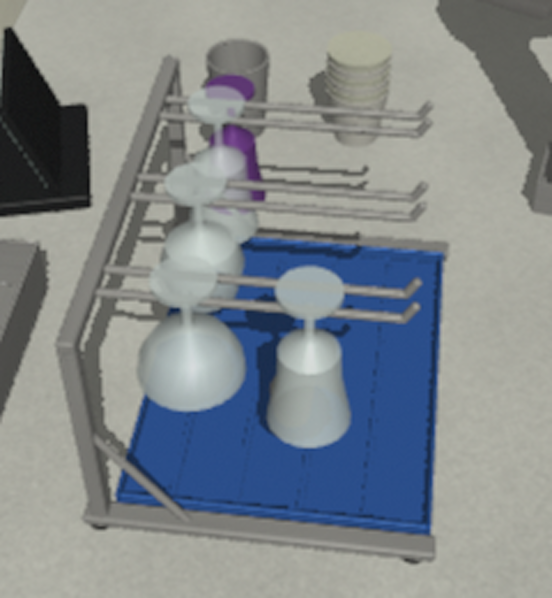

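View pics/tc.png

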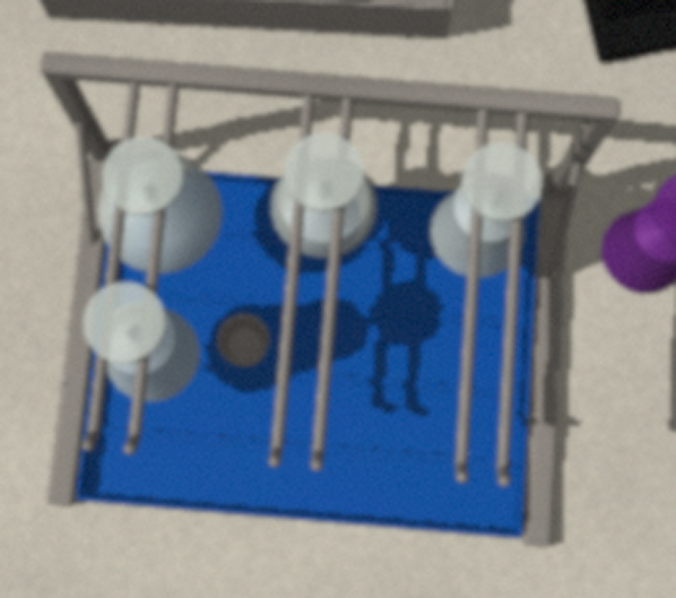

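View pics/top0.png

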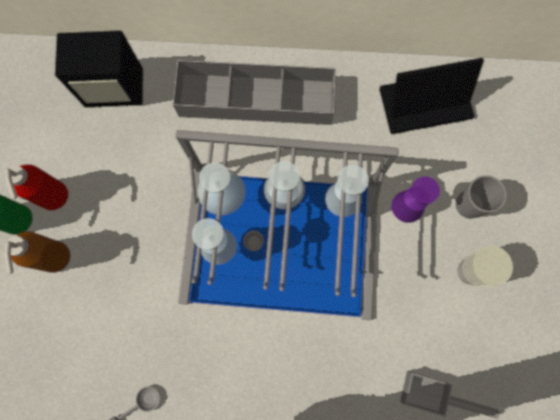

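The side crop shows the stray sundae glass with its foot at about (310,290). The coupe's foot is behind it at about (185,280), the goblet is on the middle rail, and the other sundae glass is on the far rail, foot at about (217,105). A purple look-alike stands outside the rack. In the top crop the feet are at (125,322) stray, (142,175) coupe, (326,172) goblet and (501,181) sundae2. The six rod tips lie along y ≈ 442–480.

```bash
cat > h.py <<'E'
from cell import bot
import numpy as np
def unproj(c,uv,z):
    k=bot.calibration(c);E=k["extrinsics"];R,t=E[:3,:3],E[:3,3]
    o=-R.T@t;d=R.T@np.linalg.inv(k["mtx"])@np.array([*uv,1.])
    return o+d*(z-o[2])/d[2]
T=lambda p:(p[0]/2.6+160-.3,p[1]/2.6+110-.3)
S=lambda p:(p[0]/2.3+160-.3,p[1]/2.3+80-.3)
E
python3 - <<'E'
from h import *
tips=[(90,441),(130,445),(274,459),(316,462),(460,475),(502,479)]
P=np.array([unproj("top",T(p),.251)[:2] for p in tips]);print(P.round(4))
Q=np.array([[-.13,y+s] for y in(.125,0,-.125) for s in(.014,-.014)])
# rails' back ends at beam: where rods meet beam front edge
rods=[(135,84),(174,87),(307,97),(346,99),(482,110),(520,113)]
B=np.array([unproj("top",T(p),.237)[:2] for p in rods]);print(B.round(4))
QB=Q.copy();QB[:,0]=.132
A=np.vstack([P,B]);q=np.vstack([Q,QB])
a0,q0=A.mean(0),q.mean(0);a,b=A-a0,q-q0
th=np.arctan2((b[:,0]*a[:,1]-b[:,1]*a[:,0]).sum(),(b*a).sum())
R=np.array([[np.cos(th),-np.sin(th)],[np.sin(th),np.cos(th)]]);o=a0-R@q0
print("rack",o,th,"res mm",((A-(q@R.T+o))*1e3).round(1).tolist())
for n,t,s in(("sundae",(125,322),(310,292)),("coupe",(142,175),(184,282)),("goblet",(326,172),(196,185)),("s2",(501,181),(217,105))):
    w=unproj("top",T(t),.245)[:2];v=unproj("side",S(s),.245)[:2]
    print(n,w.round(4),"rack:",(R.T@(w-o)).round(4),"side",v.round(4),(R.T@(v-o)).round(4))
for p in[(412,287),(405,313),(428,107),(422,128)]: print("side tip",(R.T@(unproj("side",S(p),.251)[:2]-o)).round(4))
E
```

```text
[[ 0.5318  0.0838]
 [ 0.5306  0.0569]
 [ 0.5266 -0.0393]
 [ 0.5261 -0.0673]
 [ 0.5228 -0.163 ]
 [ 0.5216 -0.1909]]
[[ 0.7874  0.0768]
 [ 0.7867  0.0488]
 [ 0.7843 -0.0464]
 [ 0.7843 -0.0743]
 [ 0.7814 -0.1713]
 [ 0.7806 -0.1984]]
rack [ 0.65434266 -0.05702838] -0.029540377196238515 res mm [[3.3, -2.0], [2.9, -0.8], [1.8, -0.2], [2.1, -0.1], [1.6, 1.1], [1.3, 1.2], [-3.0, -1.2], [-2.9, -1.2], [-2.4, 0.5], [-1.5, 0.6], [-1.7, 0.6], [-1.6, 1.5]]
sundae [0.614  0.0682] rack: [-0.044  0.124] side [0.6114 0.0724] [-0.0467  0.1281]
coupe [0.7183 0.0651] rack: [0.0604 0.1239] side [0.7147 0.0702] [0.0566 0.1289]
goblet [ 0.7274 -0.0631] rack: [ 0.0732 -0.0039] side [ 0.7247 -0.0554] [0.0703 0.0037]
s2 [ 0.7275 -0.1853] rack: [ 0.077  -0.1261] side [ 0.7238 -0.1801] [ 0.0731 -0.121 ]
side tip [-0.1279  0.1187]
side tip [-0.1239  0.1488]
side tip [-0.1308 -0.1329]
side tip [-0.1266 -0.098 ]
```

```bash
cat >> h.py <<'E'
from scipy.spatial.transform import Rotation as Ro
th=-0.0295; O=np.array([.6533,-.0547])
X=np.array([np.cos(th),np.sin(th)]);Y=np.array([-X[1],X[0]])
def W(x,y,z): return [*(O+x*X+y*Y),z]
def quat(s):
    R=np.column_stack([[*(s*Y),0],[0,0,-1],[*(-s*X),0]])
    return Ro.from_matrix(R).as_quat()[[3,0,1,2]]
def st(m=""): print(m,round(bot.read_clock(),2),np.round(bot.read_position(),4),np.round(bot.read_ft_force(),1),round(bot.read_gripper_width(),3))
E
python3 - <<'E'
from h import *
import cv2
p=bot.read_position();bot.move_linear([p[0],p[1],.36],speed=.2)
pre=W(-.0453,.1255,.32)
J=bot.read_joint_positions();best=None
for s in(1,-1):
    q=bot.solve_ik(pre,quat(s));print(s,q)
    if q is not None and (best is None or np.abs(q-J).max()<best[0]): best=(np.abs(np.array(q)-J).max(),s)
s=best[1];print("sign",s);bot.move_pose(pre,quat(s));st("pre")
for c in("top","side"): cv2.imwrite(f"pics/{c}1.png",bot.camera(c)[:,:,::-1])
a=cv2.resize(cv2.imread("pics/side1.png")[80:280,180:360],None,fx=3,fy=3,interpolation=2)
b=cv2.resize(cv2.imread("pics/top1.png")[110:310,160:260],None,fx=2.6,fy=3,interpolation=2)
cv2.imwrite("pics/v1.png",np.hstack([a,b])[:, :800])
E
```

```text
1 [-0.00248262  0.41765144  0.16731503  1.32045992  0.          0.02701738]
-1 [-2.48261984e-03  4.17651437e-01  1.67315029e-01  1.32045992e+00
  0.00000000e+00 -3.11457527e+00]
sign 1
pre 4.12 [0.6118 0.0711 0.3201] [-0.3 -0.5 -0.5] 0.999
```

View pics/v1.png

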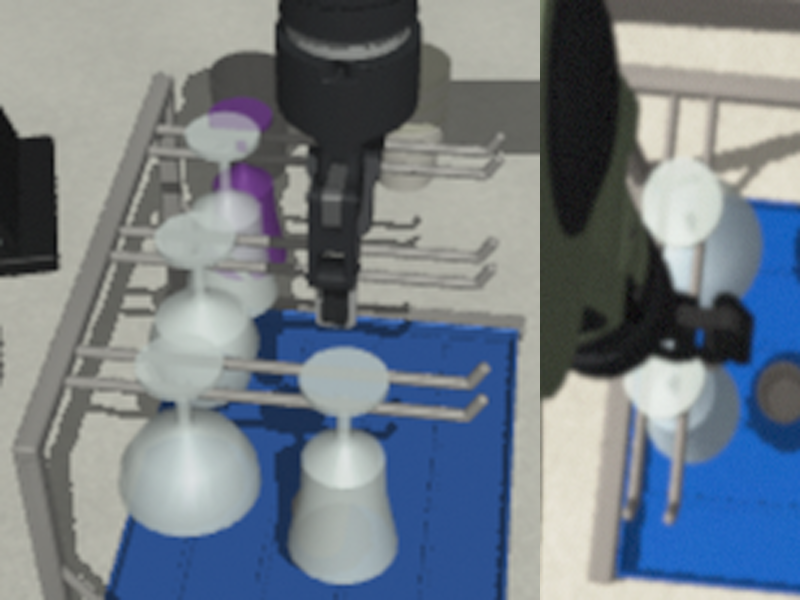

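The view shows the open fingers (about 337,300) above the stray foot (about 344,380), with the other glasses untouched. I'll go down and grip.

```bash
python3 - <<'E'
from h import *
import cv2
hit=bot.move_linear(W(-.0453,.1255,.220),speed=.08,until_force=6);st(f"down {hit}")
if not hit:
    bot.set_gripper(0.5,grasp_force=40);st("grip")
    for c in("top","side"): cv2.imwrite(f"pics/{c}2.png",bot.camera(c)[:,:,::-1])
    a=cv2.resize(cv2.imread("pics/side2.png")[100:300,180:360],None,fx=3,fy=3,interpolation=2)
    cv2.imwrite("pics/v2.png",a)
E
```

```text
down False 5.62 [0.6121 0.0721 0.2206] [ 0.3  1.1 -0. ] 0.999
grip 6.02 [0.6121 0.0719 0.2208] [-1.3 -1.2  4.7] 0.634
```

View pics/v2.png

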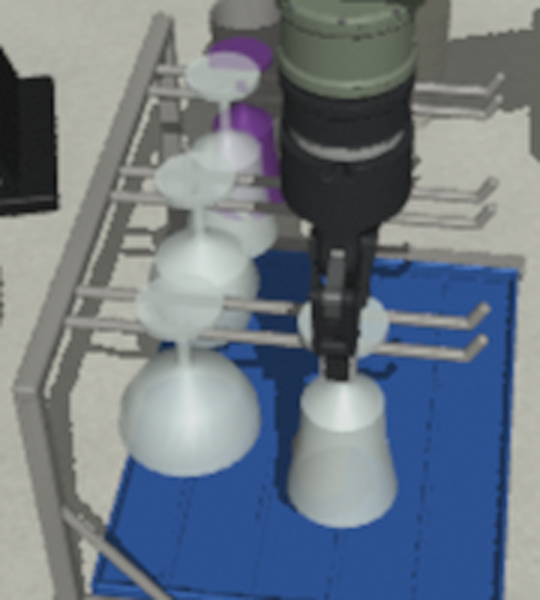

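Gripped at width 0.634, which is slightly under 56 mm. The fingers (about 337) sit about 4 mm behind the foot centre (about 344), so I'll re-centre once and lift.

```bash
python3 - <<'E'
from h import *
import cv2
bot.set_gripper(1.0)
bot.move_linear(W(-.0493,.1255,.220),speed=.05,until_force=6)
bot.set_gripper(0.5,grasp_force=45);st("grip")
bot.move_linear(W(-.0493,.1255,.247),speed=.05);st("lift")
cv2.imwrite("pics/side3.png",bot.camera("side")[:,:,::-1])
cv2.imwrite("pics/v3.png",cv2.resize(cv2.imread("pics/side3.png")[100:300,180:360],None,fx=3,fy=3,interpolation=2))
E
```

```text
grip 7.19 [0.6079 0.0722 0.2205] [-2.1 -1.3  3.9] 0.631
lift 7.88 [0.6077 0.0722 0.2469] [ 0.5 -0.6 -1.5] 0.631
```

View pics/v3.png

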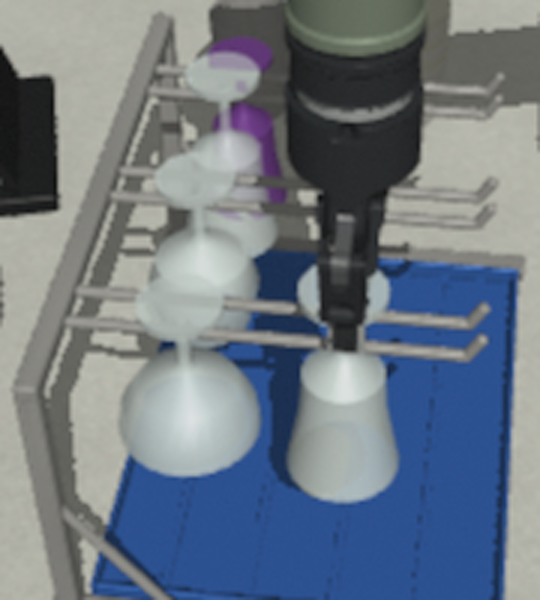

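The glass is lifted, upright and centred in the fingers (about 343). Its weight reads about 1.5 N. I'll take it out over the stops and across.

```bash
python3 - <<'E'
from h import *
import cv2
h=bot.move_linear(W(-.19,.1255,.247),speed=.1,until_force=6);st(f"out {h}")
if not h:
    h=bot.move_linear(W(-.19,-.1245,.247),speed=.12,until_force=8);st(f"across {h}")
    for c in("top","side"): cv2.imwrite(f"pics/{c}4.png",bot.camera(c)[:,:,::-1])
    a=cv2.resize(cv2.imread("pics/side4.png")[60:260,220:380],None,fx=2.5,fy=2.5,interpolation=2)
    b=cv2.resize(cv2.imread("pics/top4.png")[180:380,280:400],None,fx=2.5,fy=2.5,interpolation=2)
    cv2.imwrite("pics/v4.png",np.hstack([a,b]))
E
```

```text
out False 9.49 [0.4676 0.0763 0.247 ] [ 0.3 -0.2 -1.4] 0.629
across False 11.72 [ 0.4597 -0.1731  0.247 ] [ 0.5  0.7 -2.6] 0.631
```

View pics/v4.png

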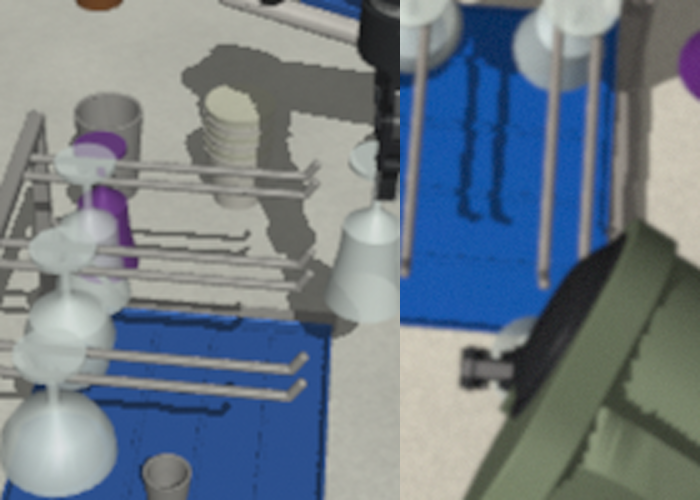

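The glass hangs upright in front of the far rail. In the side crop its foot spans about y = 142–178 and the rail tips are at about (320,165) and (315,188). I'll check the lateral alignment numerically.

```bash
python3 - <<'E'
from h import *
V=lambda p:(p[0]/2.5+220-.3,p[1]/2.5+60-.3)
def r(w): return (np.array([X,Y])@(w[:2]-O)).round(4)
for n,p,z in(("foot",(378,160),.271),("tipfar",(318,163),.251),("tipnear",(313,187),.251),("rodfar@",(240,171),.239),("rodnear@",(240,184),.239),("s2",(86,164),.245)):
    print(n,r(unproj("side",V(p),z)))
Vt=lambda p:((p[0]-400)/2.5+280-.3,p[1]/2.5+180-.3)
for p,z in(((544,283),.251),((549,150),.239),((591,150),.239)): print("top",r(unproj("top",Vt(p),z)))
E
```

```text
foot [-0.1825 -0.122 ]
tipfar [-0.1319 -0.1405]
tipnear [-0.129  -0.1039]
rodfar@ [-0.0633 -0.1373]
rodnear@ [-0.065  -0.1176]
s2 [ 0.0741 -0.1235]
top [-0.1281 -0.1134]
top [-0.0334 -0.1121]
top [-0.0309 -0.142 ]
```

```bash
python3 - <<'E'
from h import *
import cv2
y=-.1258
bot.move_linear(W(-.18,y,.247),speed=.05)
h=bot.move_linear(W(-.035,y,.247),speed=.08,until_force=5);st(f"in {h}")
if not h:
    print(np.round(bot.read_moment(),2))
    h=bot.move_linear(W(-.035,y,.2235),speed=.04,until_force=5);st(f"down {h}")
    cv2.imwrite("pics/side5.png",bot.camera("side")[:,:,::-1])
    cv2.imwrite("pics/v5.png",cv2.resize(cv2.imread("pics/side5.png")[70:230,210:370],None,fx=3.5,fy=3.5,interpolation=2))
E
```

```text
in False 14.14 [ 0.6143 -0.1794  0.2471] [ 0.2  0.2 -1.3] 0.631
[-0.04  0.05  0.03]
down False 14.88 [ 0.6147 -0.1794  0.2236] [-0.4  0.1 -1.1] 0.631
```

View pics/v5.png

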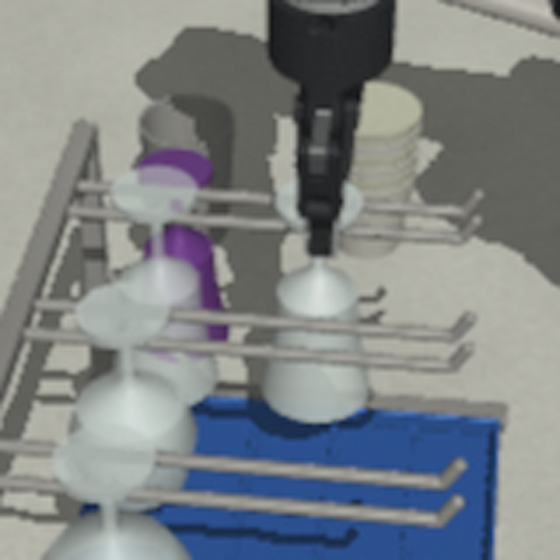

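Inside the rail, the glass (foot about 320,203) clears sundae2 (about 155,193) and meets no contact. I'll lower it until it touches, release and retreat.

```bash
python3 - <<'E'
from h import *
import cv2
y=-.1258
h=bot.move_linear(W(-.035,y,.2165),speed=.02,until_force=4);st(f"touch {h}")
p=bot.read_position()
bot.set_gripper(1.0);st("open")
bot.move_linear([p[0],p[1],.33],speed=.08);st("up")
bot.move_linear(W(-.2,y,.36),speed=.2)
bot.move_pose([.25,-.45,.36],quat(1));st("away")
for c in("top","side"): cv2.imwrite(f"pics/{c}6.png",bot.camera(c)[:,:,::-1])
a=cv2.resize(cv2.imread("pics/side6.png")[80:300,180:360],None,fx=2.3,fy=2.3,interpolation=2)
b=cv2.resize(cv2.imread("pics/top6.png")[120:340,170:330+80],None,fx=1.5,fy=2.3,interpolation=2)
cv2.imwrite("pics/v6.png",np.hstack([a,b]))
E
```

```text
touch True 15.21 [ 0.6151 -0.1796  0.2205] [ 0.2 -0.5  4.6] 0.631
open 15.63 [ 0.6141 -0.1792  0.2188] [ 0.1  0.3 -0.2] 1.002
up 17.17 [ 0.6149 -0.1795  0.3293] [ 0.  -0.1 -1. ] 1.002
away 19.44 [ 0.2508 -0.4495  0.3599] [ 0.1 -0.3  0.3] 0.996
```

View pics/v6.png

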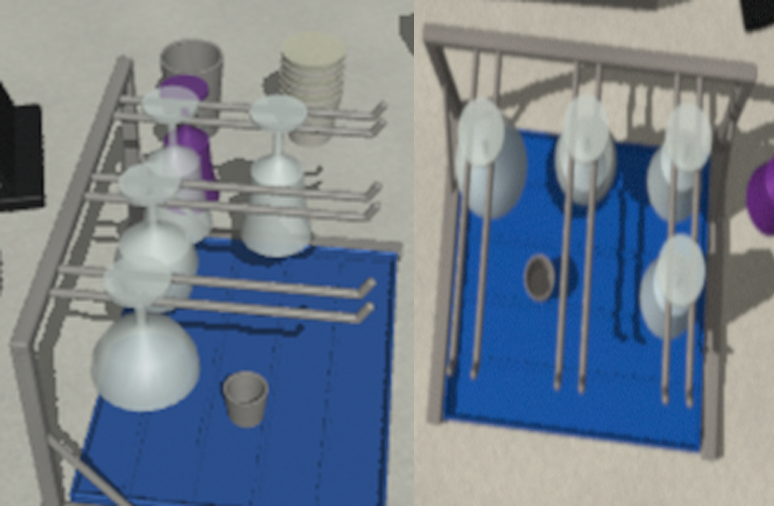

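The stray glass now hangs upright on sundae2's rail, in front of it. Side crop: foot at about (278,113), sundae2 at about (172,105). The other three glasses are unchanged.

```bash
python3 -c "
from cell import bot
bot.close_job()"
```

```text
the job is handed in; nothing more can be done
```

The stray sundae glass now hangs upside down by its foot on the other sundae glass's rail, about 110 mm in front of it. I lifted it about 27 mm to clear the end stops, brought it out, moved it across ahead of the tips, slid it in and lowered it until it touched the rods. Then I let go and moved the arm away. I handed the job in at about 19.5 s.

- **Final pictures:** both cameras show it upright on the two rods. The other three glasses appear unmoved, and the robot is clear of everything.
- **Forces:** the guarded moves out, across and in met no contact. The highest force I read was about 5 N.
- **Disagreements:** the two cameras differed by about 4–5 mm across the rails. I used the average, and the glass went into the gap without touching.
- **Grip:** the grip width read about 54 mm on the 56 mm foot. My first grasp was about 4 mm off-centre, so I re-centred before lifting.

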